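# Put the calligraphy desk in order

### The job

Put the writing things away: lay the two reed pens across both rails of the pen rest, one on each side of the middle posts; stand the large ink jar in the large bay and the small ink jar in the small bay of the two-bay tray; and stand the stone seal upright in the small square box. Leave the brass paperweight and the water bowl where they are.

Things in the scene. Friction and masses are not known exactly. Their poses are not given: they have to be found in the camera images.
- pen_a: a light-wood reed pen lying on the desk: an eight-sided rod 12 mm across the flats and 118 mm long plus a dark tapered nib at its +x end (140 mm in all); origin on its axis at the middle of the 140 mm, 6 mm above what it lies on; x axis along the pen. The two pens are alike. About 20 g
- pen_b: a light-wood reed pen lying on the desk: an eight-sided rod 12 mm across the flats and 118 mm long plus a dark tapered nib at its +x end (140 mm in all); origin on its axis at the middle of the 140 mm, 6 mm above what it lies on; x axis along the pen. The two pens are alike. About 20 g
- jar_large: the large ink jar: upright straight-sided cylinder 54 mm in diameter and 56 mm high, dark body and aluminium lid (top 16 mm) of the same width; origin at the centre of its underside, z up; about 125 to 250 g, can be gripped anywhere on its side
- jar_small: the small ink jar: upright straight-sided cylinder 32 mm in diameter and 56 mm high, dark body and aluminium lid (top 16 mm) of the same width; origin at the centre of its underside, z up; about 50 to 100 g, can be gripped anywhere on its side
- seal: the stone seal: an upright white marble block, 28 x 28 mm and 60 mm high; origin at the centre of its underside, z up, x and y square to its side faces; about 90 to 180 g
- pen_rest: the pen rest, fixed: dark base board 110 (x) by 180 mm (y), 8 mm thick; two rails 8 mm thick along y at x = -30 and +30 mm, tops 32 mm above the desk; each has brass posts 8 mm thick, 14 mm above the rail, at y = -80, 0, +80 mm: two lanes, centred at y = -40 and +40 mm. Pens lie along x on the rail tops (pen axis 38 mm above the desk). Origin: centre of its underside
- ink_tray: the ink tray, fixed: open light-wood tray 86 (x) by 143 mm (y), walls 5 mm thick, 16 mm high in all, floor 5 mm thick; a cross wall makes a large bay (inside 76 by 76 mm, centred at x = 0, y = +28.5 mm) and a small bay (inside 76 in x by 52 mm in y, centred at x = 0, y = -40.5 mm). Origin: centre of its underside
- seal_box: the seal box, fixed to the desk: an open square light-wood box 66 x 66 mm outside, 56 x 56 mm inside, 26 mm high, floor 5 mm thick. Origin at the centre of its underside
- bowl: the white ceramic water bowl, 68 mm wide, 32 mm high, empty; a bystander, to be left alone; origin at the centre of its underside
- weight: the brass paperweight, round, 50 mm wide at the foot with a knob on top, 48 mm high; a bystander, to be left alone; origin at the centre of its underside
Not all that is in view belongs to the job. What is shaped like the pen_a but green is not meant. Leave any pink look-alike of the seal_box alone.

How it is judged:
At the end, for the whole second after the job is handed in: Both pens lie level on both rails (centred within 35 mm, within 0.7 rad of square), one each side of the middle posts; large jar upright on the floor of the large bay, small jar in the small bay, seal upright on the floor of its box (tilt under 0.1 rad); all at rest (x of pen_a in the frame of pen_rest between -0.035 and 0.035 m and y of pen_a in the frame of pen_rest between -0.085 and 0.085 m and z of pen_a in the frame of pen_rest between 0.034 and 0.043 m and angle between pen_a's own x axis and vertical between 1.45 and 1.7 rad and angle between the x axis of each of pen_a, pen_b and the x axis of pen_rest, either way round below 0.7 rad and linear speed of each of pen_a, pen_b, jar_large, jar_small, seal below 0.02 m/s and angular speed of each of pen_a, pen_b, jar_large, jar_small, seal below 0.3 rad/s and x of pen_b in the frame of pen_rest between -0.035 and 0.035 m and y of pen_b in the frame of pen_rest between -0.085 and 0.085 m and z of pen_b in the frame of pen_rest between 0.034 and 0.043 m and angle between pen_b's own x axis and vertical between 1.45 and 1.7 rad and ((y of pen_a in the frame of pen_rest above 0 m and y of pen_b in the frame of pen_rest below 0 m) or (y of pen_a in the frame of pen_rest below 0 m and y of pen_b in the frame of pen_rest above 0 m)) and x of jar_large in the frame of ink_tray between -0.027 and 0.027 m and y of jar_large in the frame of ink_tray between 0.0125 and 0.0445 m and z of jar_large in the frame of ink_tray between 0.002 and 0.009 m and angle between each of jar_large, jar_small, seal's own z axis and vertical below 0.1 rad and x of jar_small in the frame of ink_tray between -0.027 and 0.027 m and y of jar_small in the frame of ink_tray between -0.0565 and -0.0245 m and z of jar_small in the frame of ink_tray between 0.002 and 0.009 m and x of seal in the frame of seal_box between -0.018 and 0.018 m and y of seal in the frame of seal_box between -0.018 and 0.018 m and z of seal in the frame of seal_box between 0.002 and 0.009 m); the robot touches nothing.
It fails at once if the paperweight is moved by more than 30 mm (distance of weight from where it was at the start of the episode above 0.03 m).
It fails at once if the water bowl is moved by more than 30 mm (distance of bowl from where it was at the start of the episode above 0.03 m).
It also fails if it takes over 144 s, if anything falls off the work surface, if the arm or the gripper's body presses on something with over 40 N, if the wrist force passes 120 N, or if a joint passes its speed limit or range.

### The arm

A 6-joint arm with a two-finger parallel gripper is mounted at the origin on the work surface. World frame = base frame: x ahead of the robot, y to its left, z up, the work surface at z = 0. Lengths are in m, angles in rad, forces in N, time in s.
With the tool pointing down it reaches from about 0.425 to 0.95 m from the base axis. Payload 3.5 kg.
Tool frame: the origin (TCP) lies at the very end of the fingers, on their centre line; the grasp point (between the pads) lies 19 mm behind it (ctrl.grip_point_offset is the distance from the TCP to the grasp point, in m); z points along the fingers, y is the line along which they close (so a half turn about z gives the same grasp; the last joint's range is limited). The gripper opens to 85 mm and grips with 20 to 120 N. Pads are 22 mm wide; open, the fingers measure 114 mm over their backs; the gripper's body (76 mm by 85 mm) begins 54 mm behind the grasp point. The pads swing forward as they close: fully open they stand 13 mm farther back than shut.
Start: joints at [0.971, 0.286, 1.577, -0, 1.279, -0.15], TCP at [0.293, 0.608, 0.231] pointing down, gripper open.
Joint ranges: [-2.77, 2.77], [-0.9, 2.22], [0.21, 2.48], [-1.53, 4.67], [0.24, 2.81], [-2.84, 2.84]. Speed limits (rad/s): [2.79, 2.79, 3.14, 3.14, 3.14, 3.14].

### API

Orientations are given as a unit quaternion [x, y, z, w].
In Python, from plant import ctrl gives the robot as it stands. The module is installed in compiled form; this text tells all that it offers.
- The arm moves only by the shell command python3 -m pendant 'ROWS' [OPENING] [FORCE]. ROWS is JSON, a list of rows, each an object of numbers: "dx", "dy", "dz": the shift along the tool's x, y, z in cm; "twist": the turn about the tool's z in degrees. A call has 1 to 10 rows; each row is the pose to reach, as a shift and turn from the pose commanded when the call began, along the tool's axes at that moment; what a row does not reach only later rows make up. A row lasts 1/8 s, in which the tool goes at most 62.5 mm and 10.7 degrees, less where a joint would pass 70% of its speed; a pose out of reach is approached as far as the arm can. A call with a gripper value outside its range is refused whole. OPENING is the opening in per cent of the stroke, from 0 (shut) to 100 (fully open), set as the call begins (- or left out, the last holds). The fingers move at their own pace and stop on an object; FORCE is the grip in N (left out, the last holds). Time passes only in rows, so rows that repeat a pose let the fingers close. It gives the time, the measured TCP pose, the force, the opening and the grip force at its end, in the units of the state.
- ctrl.get_state(): the state, without advancing time (a new reading comes with each control period).
- ctrl.read_camera(name): name is "side" or "top" or "wrist"; returns a dict with "img" (480x640x3 uint8, red, green, blue), "depth" (480x640 float32, m along the optical axis (not along the pixel's ray), 0 where there is no reading), "camera_matrix" (3x3 intrinsics, pixels), "xyz" and "rotation" of the camera in the world; the wrist camera has in their place "tool_from_camera" (4x4, takes a point from camera to tool coordinates, whose origin is the TCP and whose axes are the flange's). Camera axes: x right, y up, looking along -z (the intrinsics and any distortion apply to the point x, -y, -z); pixel columns grow to the right and rows downward; lengths in m; the calibration is good to about 2 mm. A picture is of the moment at which its call begins: read the wrist's pose just before it.
- ctrl.sign_off(): hands the job in; it is judged then, once.
The state is a dict: "time": time; "qpos": joint angles; "dq": joint speeds; "joint_efforts": joint torques, N m; "eef_pos": TCP position; "tcp_rot": TCP orientation; "contact_force": force on the tool from outside, world axes, zero at the start; "wrist_torque": the same for the moment, N m; "opening": opening from 0.0 (shut) to 1.0 (fully open); "finger_force": force on a finger pad.
Only numpy, scipy, OpenCV 4.12 (cv2) and the standard library are available. Lean on these libraries where they do the work, as an engineer would, in place of code of your own. Each camera call takes 0.05 s, during which the arm holds its last target. There are 200 camera calls.

## Working session

There is one attempt and no reset: what is moved stays moved. The work goes in short steps, Python scripts to look and compute and a shell command to move; the robot and the scene stay as the last step left them, time stands still between calls to the robot, and variables do not carry over. Pictures are saved under pics/ and viewed, at most 14 in all, crops included, and the job is handed in when it is done.

```bash
mkdir -p pics; cat > h.py <<'E'
import numpy as np, cv2
from scipy.spatial.transform import Rotation as R
from plant import ctrl
def look(name,fn=None):
    s=ctrl.get_state(); c=ctrl.read_camera(name)
    if name=='wrist':
        T=np.eye(4);T[:3,:3]=R.from_quat(s['tcp_rot']).as_matrix();T[:3,3]=s['eef_pos']
        M=T@np.array(c['tool_from_camera'])
    else:
        M=np.eye(4);r=np.array(c['rotation'])
        M[:3,:3]=r if r.shape==(3,3) else R.from_quat(r).as_matrix()
        M[:3,3]=c['xyz']
    c['M']=M
    if fn: cv2.imwrite('pics/'+fn,c['img'][:,:,::-1])
    return c
def cast(c,uv,z):
    K=np.array(c['camera_matrix']);uv=np.atleast_2d(np.array(uv,float))
    d=np.c_[(uv[:,0]-K[0,2])/K[0,0],-(uv[:,1]-K[1,2])/K[1,1],-np.ones(len(uv))]@c['M'][:3,:3].T
    o=c['M'][:3,3]; t=(z-o[2])/d[:,2]
    return o+t[:,None]*d
def pts(c):
    K=np.array(c['camera_matrix']);D=c['depth'];v,u=np.mgrid[:480,:640]
    P=np.stack([(u-K[0,2])/K[0,0]*D,-(v-K[1,2])/K[1,1]*D,-D],-1)
    return P@c['M'][:3,:3].T+c['M'][:3,3]
E
python3 - <<'E'
from h import *
np.set_printoptions(precision=3,suppress=True)
for n in('top','side'):
    c=look(n,n+'0.png'); print(n,c['M'],c['camera_matrix'],[k for k in c])
    P=pts(c); 
    print(P[240,320],P[100,100],P[400,500])
print(ctrl.get_state())
E
```

```text
top [[-0.019  0.991 -0.13   0.292]
 [-1.    -0.021 -0.01   0.002]
 [-0.013  0.129  0.992  1.268]
 [ 0.     0.     0.     1.   ]] [[570.779   0.    322.856]
 [  0.    570.779 241.76 ]
 [  0.      0.      1.   ]] ['img', 'depth', 'camera_matrix', 'xyz', 'rotation', 'M']
[0.454 0.021 0.057] [0.8   0.526 0.004] [ 0.106 -0.36  -0.001]
side [[-0.992  0.083 -0.098  0.342]
 [-0.127 -0.745  0.655  0.857]
 [-0.018  0.662  0.749  1.017]
 [ 0.     0.     0.     1.   ]] [[617.916   0.    319.286]
 [  0.    617.916 247.361]
 [  0.      0.      1.   ]] ['img', 'depth', 'camera_matrix', 'xyz', 'rotation', 'M']
[ 0.476 -0.054  0.001] [ 1.375 -0.876 -0.269] [0.23  0.589 0.533]
{'time': 0.1, 'qpos': array([ 0.971,  0.287,  1.578, -0.   ,  1.279, -0.15 ]), 'dq': array([ 0.   , -0.002, -0.005,  0.001, -0.001, -0.002]), 'joint_efforts': array([  0.001, -40.729, -29.37 ,  -0.   ,   0.003,   0.   ]), 'eef_pos': array([0.293, 0.607, 0.23 ]), 'tcp_rot': array([ 0.223,  0.975, -0.001, -0.   ]), 'contact_force': array([ 0.49 , -0.863, -0.222]), 'wrist_torque': array([-0.027,  0.026,  0.026]), 'finger_force': 0.0, 'opening': 1.0035286724929111}
```

View pics/top0.png

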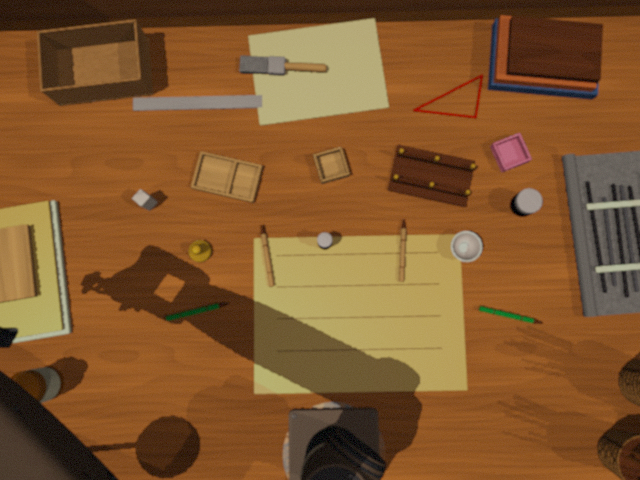

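View pics/side0.png

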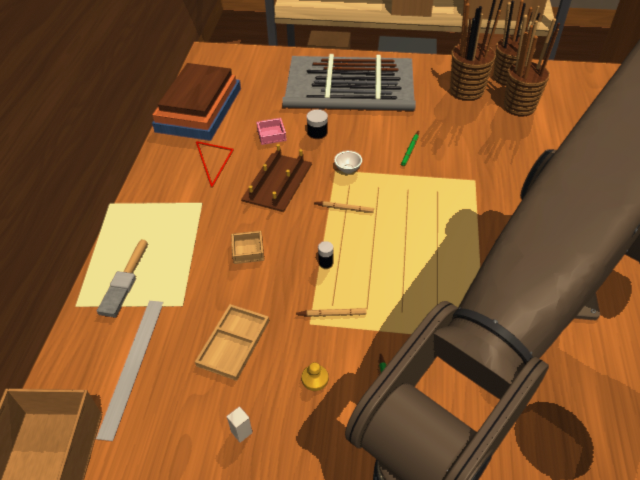

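Pens: light wood at (267,257) and (402,251). The ones at (193,312) and (508,314) are green, so they are not meant. Seal box: light wood at (332,165); the one at (512,152) is pink, so leave it. Large jar (527,203), small jar (325,240), seal (146,200), tray (227,176) with the larger bay on the left, rest (433,175), bowl (466,246), weight (200,250). I'll confirm with one enlarged crop and measure.

```bash
python3 - <<'E'
from h import *
np.set_printoptions(precision=4,suppress=True)
c=look('top'); im=c['img']; P=pts(c)
cv2.imwrite('pics/crop1.png',cv2.resize(im[120:330,130:550],None,fx=1.9,fy=1.9,interpolation=cv2.INTER_CUBIC)[:,:,::-1])
Z=P[...,2]
print('desk z',np.median(Z[120:140,150:200]),np.std(Z[120:140,150:200]))
def blob(n,roi,zlo,zhi,plane):
    u0,v0,u1,v1=roi; m=np.zeros((480,640),np.uint8); s=Z[v0:v1,u0:u1]; m[v0:v1,u0:u1]=(s>zlo)&(s<zhi)
    k,l,st,ce=cv2.connectedComponentsWithStats(m); i=1+np.argmax(st[1:,4]); m=l==i
    v,u=np.nonzero(m); X=cast(c,np.c_[u,v],plane)[:,:2]
    r=cv2.minAreaRect(X.astype(np.float32)); print(n,'n',len(u),'zmed',np.median(Z[m]),'meanxy',X.mean(0),'depthxy',np.median(P[m][:,:2],0),'rect',np.array(r[0]),np.array(r[1]),r[2])
blob('jarL',(500,180,555,225),.045,.07,.056)
blob('jarS',(308,222,342,258),.045,.07,.056)
blob('seal',(125,180,165,215),.05,.07,.06)
blob('rest',(380,135,485,215),.006,.06,.02)
blob('tray',(185,145,268,208),.009,.03,.016)
blob('box',(308,142,355,188),.015,.04,.026)
blob('bowl',(445,225,488,268),.02,.05,.032)
blob('weight',(180,235,218,270),.01,.07,.02)
blob('penA',(250,220,285,292),.006,.03,.008)
blob('penB',(390,215,415,288),.006,.03,.008)
E
```

```text
desk z -0.00031849353265900326 0.10573966729400651
jarL n 514 zmed 0.05589800511281584 meanxy [ 0.5312 -0.4288] depthxy [ 0.5309 -0.429 ] rect [ 0.5318 -0.4294] [0.0535 0.0531] 86.4091567993164
jarS n 174 zmed 0.05593228734274436 meanxy [0.4559 0.0124] depthxy [0.4564 0.0122] rect [0.4564 0.0127] [0.0305 0.031 ] 32.40133285522461
seal n 180 zmed 0.059319263624173724 meanxy [0.5552 0.4066] depthxy [0.5554 0.4063] rect [0.5548 0.4065] [0.0318 0.0279] 48.74583435058594
rest n 3208 zmed 0.010030896524466537 meanxy [ 0.6006 -0.2301] depthxy [ 0.6023 -0.2316] rect [ 0.6008 -0.2295] [0.1795 0.1105] 76.10271453857422
tray n 641 zmed 0.015393557042629569 meanxy [0.6093 0.2292] depthxy [0.6097 0.2235] rect [0.6093 0.2309] [0.1442 0.0877] 75.63935089111328
box n 305 zmed 0.02432581871878403 meanxy [ 0.6292 -0.0064] depthxy [ 0.6295 -0.0072] rect [ 0.6287 -0.0058] [0.0686 0.0663] 14.589006423950195
bowl n 318 zmed 0.02939844179978157 meanxy [ 0.4402 -0.2991] depthxy [ 0.4425 -0.3041] rect [ 0.4381 -0.2961] [0.065  0.0659] 87.24542236328125
weight n 370 zmed 0.017496940426108942 meanxy [0.4422 0.2892] depthxy [0.441  0.2871] rect [0.4415 0.2887] [0.0486 0.0466] 88.80332946777344
penA n 307 zmed 0.010645469097433802 meanxy [0.4252 0.141 ] depthxy [0.4247 0.1413] rect [0.4292 0.1417] [0.1376 0.012 ] 9.007168769836426
penB n 315 zmed 0.011096708957429646 meanxy [ 0.4324 -0.1597] depthxy [ 0.4304 -0.1594] rect [ 0.4353 -0.16  ] [0.0127 0.1385] 85.55143737792969
```

View pics/crop1.png

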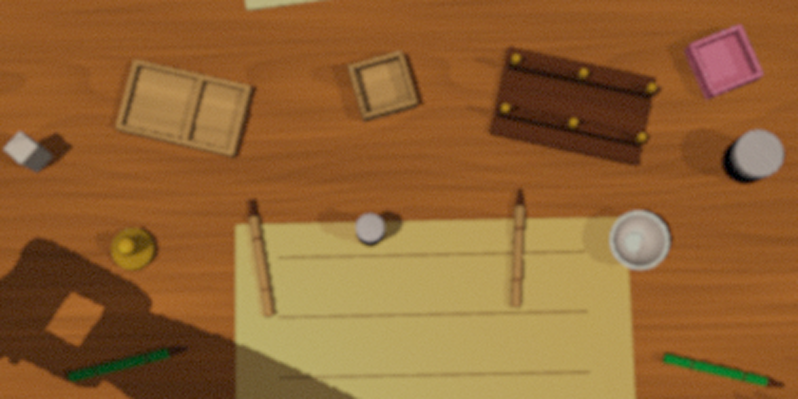

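The crop shows the two light-wood pens at crop (260,258) and (518,248), the light-wood box at (385,85), and the tray with its larger bay on the left. All sizes match the description. The seal comes first.

```bash
cat >> h.py <<'E'
def to(x,y,z,yaw=None):
    """how far to go: yaw = world angle (deg, mod 180) of closing line"""
    s=ctrl.get_state(); Rm=R.from_quat(s['tcp_rot']).as_matrix()
    d=Rm.T@(np.array([x,y,z])-s['eef_pos'])*100
    a=np.degrees(np.arctan2(Rm[1,1],Rm[0,1])); t=0
    if yaw is not None:
        t=(a-yaw+90)%180-90
    q=np.degrees(s['qpos']);print('d cm',d.round(2),'twist',round(t,1),'(alt',round(t-np.sign(t)*180,1),') q6',round(q[5],0),'q1',round(q[0]),'yaw',round(a,1),'t',round(s['time'],2))
E
python3 -c "
from h import *
to(.555,.4065,.2)"
```

```text
d cm [-32.32  -6.71   3.03] twist 0 (alt 0 ) q6 -9.0 q1 56 yaw 64.2 t 0.15
```

```bash
python3 -m pendant '[{"dx":-8,"dy":-1.7,"dz":1},{"dx":-14,"dy":-3,"dz":2},{"dx":-20,"dy":-4,"dz":3},{"dx":-26,"dy":-5.4,"dz":3},{"dx":-32.3,"dy":-6.7,"dz":3},{"dx":-32.3,"dy":-6.7,"dz":3},{"dx":-32.3,"dy":-6.7,"dz":3},{"dx":-32.3,"dy":-6.7,"dz":3}]'
python3 - <<'E'
from h import *
c=look('wrist','w1.png'); P=pts(c); Z=P[...,2]
m=((Z>.05)&(Z<.07)).astype(np.uint8)
k,l,st,ce=cv2.connectedComponentsWithStats(m);print(st[1:][st[1:,4]>100])
i=1+np.argmax(st[1:,4]);v,u=np.nonzero(l==i);X=cast(c,np.c_[u,v],.06)[:,:2]
print(X.mean(0),cv2.minAreaRect(X.astype(np.float32)),np.median(P[l==i],0))
E
```

```text
[[256  21  52  66 178]]
[0.19101822 0.63258002] ((0.18874867260456085, 0.6317946910858154), (0.012546258047223091, 0.05339396744966507), 23.241600036621094) [0.19384858 0.6340985  0.06108104]$[0]: bad value
```

View pics/w1.png

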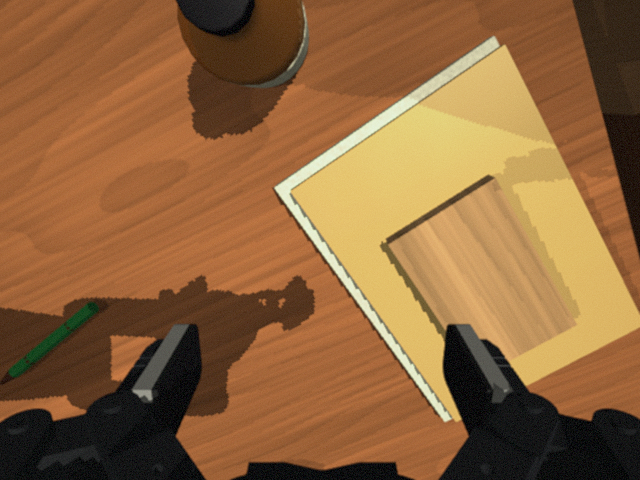

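The call was refused, and the picture shows the arm still at the start: green pen at (55,340), no seal in view. I'll retry with every field present.

```bash
python3 -m pendant '[{"dx":-6,"dy":-1.2,"dz":1,"twist":0},{"dx":-12,"dy":-2.5,"dz":2,"twist":0},{"dx":-18,"dy":-3.7,"dz":3,"twist":0},{"dx":-24,"dy":-5,"dz":3,"twist":0},{"dx":-30,"dy":-6.2,"dz":3,"twist":0},{"dx":-32.3,"dy":-6.7,"dz":3,"twist":0},{"dx":-32.3,"dy":-6.7,"dz":3,"twist":0},{"dx":-32.3,"dy":-6.7,"dz":3,"twist":0}]'
cat >> h.py <<'E'
def top(zlo,zhi,plane,near=None,fn=None):
    c=look('wrist',fn); P=pts(c); Z=P[...,2]
    m=((Z>zlo)&(Z<zhi)&(np.arange(480)[:,None]<470)).astype(np.uint8)
    if near is not None: m&=(np.hypot(P[...,0]-near[0],P[...,1]-near[1])<.06)
    k,l,st,ce=cv2.connectedComponentsWithStats(m)
    i=1+np.argmax(st[1:,4]);v,u=np.nonzero(l==i);X=cast(c,np.c_[u,v],plane)[:,:2]
    print('px',ce[i].round(),'n',len(u),'xy',X.mean(0).round(4),'rect',np.round(np.r_[cv2.minAreaRect(X.astype(np.float32))],4) if 0 else cv2.minAreaRect(X.astype(np.float32)),'z',np.median(Z[l==i]).round(4))
    return c
E
python3 - <<'E'
from h import *
top(.05,.07,.06,(.555,.4065),'w2.png')
E
```

```text
time: 1.2
eef_pos: [0.5539, 0.4082, 0.2011]
tcp_rot: [0.222, 0.975, -0.0, -0.001]
contact_force: [-0.0, 0.1, -0.1]
opening: 1.0
finger_force: 0.0
px [323. 223.] n 1638 xy [0.5551 0.408 ] rect ((0.5552676916122437, 0.4080285429954529), (0.028026238083839417, 0.02975267730653286), 48.52409744262695) z 0.0597
```

```bash
python3 -c "
from h import *
to(.555,.408,.028,48.5)"
```

```text
d cm [-0.15  0.02 17.32] twist 15.8 (alt -164.2 ) q6 -36.0 q1 28 yaw 64.3 t 1.25
```

```bash
python3 -m pendant '[{"dx":-0.1,"dy":0,"dz":3,"twist":8},{"dx":-0.1,"dy":0,"dz":7,"twist":15.8},{"dx":-0.1,"dy":0,"dz":11,"twist":15.8},{"dx":-0.1,"dy":0,"dz":14,"twist":15.8},{"dx":-0.1,"dy":0,"dz":16,"twist":15.8},{"dx":-0.1,"dy":0,"dz":17.3,"twist":15.8},{"dx":-0.1,"dy":0,"dz":17.3,"twist":15.8}]' 60
python3 -m pendant '[{"dx":0,"dy":0,"dz":0,"twist":0},{"dx":0,"dy":0,"dz":0,"twist":0},{"dx":0,"dy":0,"dz":0,"twist":0},{"dx":0,"dy":0,"dz":0,"twist":0},{"dx":0,"dy":0,"dz":0,"twist":0},{"dx":0,"dy":0,"dz":-2,"twist":0},{"dx":0,"dy":0,"dz":-6,"twist":0},{"dx":0,"dy":0,"dz":-11,"twist":0},{"dx":0,"dy":0,"dz":-11,"twist":0}]' 15 40
python3 -c "
from h import *
to(.6287,-.0058,.14,14.6);to(.6287,-.0058,.14,-75.4)"
```

```text
time: 2.12
eef_pos: [0.5556, 0.4069, 0.0278]
tcp_rot: [0.355, 0.935, -0.0, -0.0]
contact_force: [0.4, 0.2, -0.1]
opening: 0.599
finger_force: 0.0
time: 3.25
eef_pos: [0.559, 0.4083, 0.1453]
tcp_rot: [0.355, 0.935, 0.004, 0.004]
contact_force: [-0.6, -0.2, -0.9]
opening: 0.318
finger_force: 39.8
d cm [-32.68 -26.36   0.38] twist 33.8 (alt -146.2 ) q6 -21.0 q1 28 yaw 48.4 t 3.25
d cm [-32.68 -26.36   0.38] twist -56.2 (alt 123.8 ) q6 -21.0 q1 28 yaw 48.4 t 3.25
```

```bash
python3 -m pendant '[{"dx":-3,"dy":-2.4,"dz":0,"twist":3},{"dx":-7,"dy":-5.6,"dz":0,"twist":8},{"dx":-11,"dy":-8.9,"dz":0,"twist":13},{"dx":-15.5,"dy":-12.5,"dz":0,"twist":18},{"dx":-20,"dy":-16,"dz":0,"twist":23},{"dx":-24.5,"dy":-19.8,"dz":0,"twist":28},{"dx":-28.5,"dy":-23,"dz":0,"twist":33.8},{"dx":-31.5,"dy":-25.4,"dz":0,"twist":33.8},{"dx":-32.7,"dy":-26.4,"dz":0,"twist":33.8},{"dx":-32.7,"dy":-26.4,"dz":0,"twist":33.8}]'
python3 - <<'E'
from h import *
c=look('wrist','w3.png')
s=ctrl.get_state();print(s['eef_pos'],s['opening'])
to(.6287,-.0058,.034,14.6)
E
```

```text
time: 4.5
eef_pos: [0.6249, -0.0081, 0.1373]
tcp_rot: [0.612, 0.791, -0.0, -0.001]
contact_force: [-0.0, 0.6, -0.3]
opening: 0.323
finger_force: 39.9
[ 0.62489367 -0.00709087  0.13752224] 0.3247933904676584
d cm [1.000e-02 4.200e-01 1.035e+01] twist 0.0 (alt -180.0 ) q6 -25.0 q1 -10 yaw 14.6 t 4.55
```

View pics/w3.png

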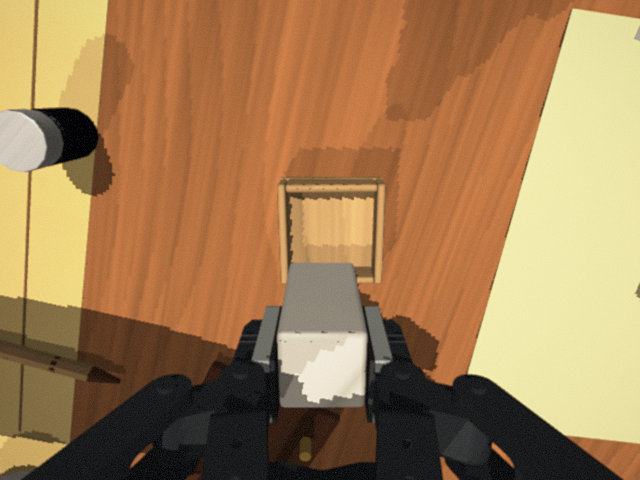

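The seal is held square at (322,330), and the light-wood box at (332,230) is aligned with the tool. Lowering it.

```bash
python3 -m pendant '[{"dx":0,"dy":0.4,"dz":2.5,"twist":0},{"dx":0,"dy":0.4,"dz":5,"twist":0},{"dx":0,"dy":0.4,"dz":7.5,"twist":0},{"dx":0,"dy":0.4,"dz":9,"twist":0},{"dx":0,"dy":0.4,"dz":10,"twist":0},{"dx":0,"dy":0.4,"dz":10.3,"twist":0},{"dx":0,"dy":0.4,"dz":10.4,"twist":0},{"dx":0,"dy":0.4,"dz":10.4,"twist":0}]'
python3 -m pendant '[{"dx":0,"dy":0,"dz":0,"twist":0},{"dx":0,"dy":0,"dz":0,"twist":0},{"dx":0,"dy":0,"dz":0,"twist":0},{"dx":0,"dy":0,"dz":-1,"twist":0},{"dx":0,"dy":0,"dz":-4,"twist":0},{"dx":0,"dy":0,"dz":-9,"twist":0},{"dx":0,"dy":0,"dz":-15,"twist":0},{"dx":0,"dy":0,"dz":-15,"twist":0}]' 55
python3 - <<'E'
from h import *
top(.05,.08,.065,(.6287,-.0058),'w4.png')
to(.6287,-.0058,.2);to(.4564,.0127,.19,90)
E
```

```text
time: 5.55
eef_pos: [0.6301, -0.007, 0.0352]
tcp_rot: [0.611, 0.791, 0.0, 0.001]
contact_force: [-0.2, -0.3, -1.7]
opening: 0.321
finger_force: 40.0
time: 6.55
eef_pos: [0.6335, -0.0074, 0.193]
tcp_rot: [0.611, 0.791, 0.003, 0.006]
contact_force: [-0.3, -0.2, 0.9]
opening: 0.548
finger_force: 0.0
px [314. 220.] n 1869 xy [ 0.6295 -0.0042] rect ((0.6294743418693542, -0.00420275516808033), (0.02737807109951973, 0.030887017026543617), 14.434433937072754) z 0.0647
d cm [ 0.2  -0.23 -1.1 ] twist 0 (alt 0 ) q6 -24.0 q1 -10 yaw 14.6 t 6.6
d cm [  6.34 -16.44  -0.24] twist -75.4 (alt 104.6 ) q6 -24.0 q1 -10 yaw 14.6 t 6.6
```

```bash
python3 -m pendant '[{"dx":2,"dy":-5,"dz":0,"twist":9},{"dx":4,"dy":-10,"dz":2,"twist":18},{"dx":6,"dy":-15,"dz":4,"twist":28.5},{"dx":6.3,"dy":-16.4,"dz":5,"twist":28.5},{"dx":6.3,"dy":-16.4,"dz":5,"twist":28.5},{"dx":6.3,"dy":-16.4,"dz":5,"twist":28.5},{"dx":6.3,"dy":-16.4,"dz":5,"twist":28.5}]' 70
python3 - <<'E'
from h import *
top(.045,.07,.056,(.4564,.0127),'w5.png')
to(.4564,.0127,.023,-14)
E
```

```text
time: 7.48
eef_pos: [0.4562, 0.0124, 0.1351]
tcp_rot: [0.787, 0.617, 0.0, 0.001]
contact_force: [-0.8, 0.1, -0.1]
opening: 0.699
finger_force: 0.0
px [322. 252.] n 2567 xy [0.4576 0.0129] rect ((0.4573822617530823, 0.012836884707212448), (0.03375595808029175, 0.03103775903582573), 77.3154525756836) z 0.0558
d cm [ 0.03  0.02 11.2 ] twist 0.1 (alt -179.9 ) q6 3.0 q1 -11 yaw -13.9 t 7.53
```

```bash
python3 -m pendant '[{"dx":0,"dy":0.1,"dz":3,"twist":0},{"dx":0,"dy":0.1,"dz":6,"twist":0},{"dx":0,"dy":0.1,"dz":9,"twist":0},{"dx":0,"dy":0.1,"dz":10.6,"twist":0},{"dx":0,"dy":0.1,"dz":11.2,"twist":0},{"dx":0,"dy":0.1,"dz":11.2,"twist":0}]'
python3 -m pendant '[{"dx":0,"dy":0,"dz":0,"twist":0},{"dx":0,"dy":0,"dz":0,"twist":0},{"dx":0,"dy":0,"dz":0,"twist":0},{"dx":0,"dy":0,"dz":0,"twist":0},{"dx":0,"dy":0,"dz":0,"twist":0},{"dx":0,"dy":0,"dz":-2,"twist":0},{"dx":0,"dy":0,"dz":-6,"twist":0},{"dx":0,"dy":0,"dz":-11,"twist":0},{"dx":0,"dy":0,"dz":-11,"twist":0}]' 20 40
python3 -c "
from h import *
to(.5992,.1917,.12,-14.4)"
```

```text
time: 8.28
eef_pos: [0.4564, 0.0124, 0.0227]
tcp_rot: [0.787, 0.617, 0.0, 0.0]
contact_force: [-0.4, 0.5, 0.4]
opening: 0.698
finger_force: 0.0
time: 9.4
eef_pos: [0.4586, 0.012, 0.1365]
tcp_rot: [0.787, 0.617, 0.003, 0.003]
contact_force: [0.5, 0.2, -0.7]
opening: 0.362
finger_force: 39.9
d cm [20.82  9.33  1.74] twist 0.5 (alt -179.5 ) q6 3.0 q1 -11 yaw -13.9 t 9.4
```

```bash
python3 -m pendant '[{"dx":3,"dy":1.3,"dz":0,"twist":0},{"dx":8,"dy":3.6,"dz":0,"twist":0},{"dx":13,"dy":5.8,"dz":0,"twist":0},{"dx":17.5,"dy":7.8,"dz":0,"twist":0.5},{"dx":20,"dy":9,"dz":1,"twist":0.5},{"dx":20.8,"dy":9.3,"dz":2,"twist":0.5},{"dx":20.8,"dy":9.3,"dz":2,"twist":0.5},{"dx":20.8,"dy":9.3,"dz":2,"twist":0.5}]'
python3 - <<'E'
from h import *
look('wrist','w6.png')
to(.5992,.1917,.0285,-14.4)
E
```

```text
time: 10.4
eef_pos: [0.5951, 0.1912, 0.1118]
tcp_rot: [0.79, 0.613, -0.001, -0.0]
contact_force: [0.0, 0.2, -1.5]
opening: 0.365
finger_force: 39.8
d cm [0.14 0.35 8.38] twist -0.0 (alt 180.0 ) q6 23.0 q1 9 yaw -14.4 t 10.45
```

View pics/w6.png

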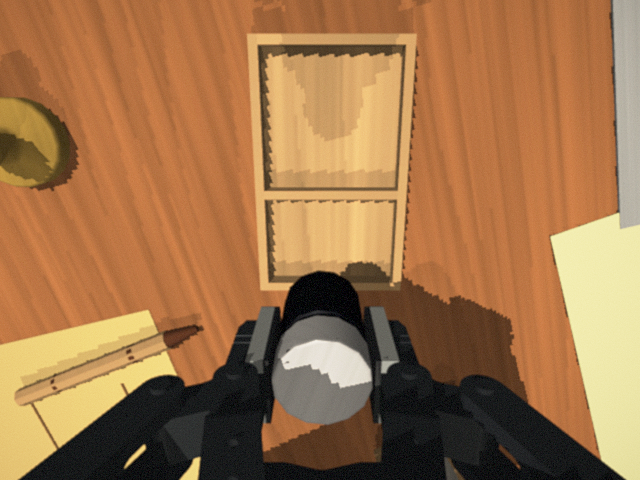

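The small jar is held at (322,370). The tray is ahead of it, with the large bay at (335,120) and the small bay at (335,240). I'll check the tray corners by ray casting.

```bash
python3 - <<'E'
from h import *
c=look('wrist')
X=cast(c,[(248,34),(416,34),(400,289),(262,291)],.016);print(X.round(4),X.mean(0))
E
```

```text
[[0.588  0.3093 0.016 ]
 [0.6707 0.288  0.016 ]
 [0.6355 0.15   0.016 ]
 [0.5527 0.1699 0.016 ]] [0.61173948 0.22930466 0.016     ]
```

```bash
python3 -m pendant '[{"dx":0.1,"dy":0.4,"dz":2,"twist":0},{"dx":0.1,"dy":0.4,"dz":4.5,"twist":0},{"dx":0.1,"dy":0.4,"dz":6.5,"twist":0},{"dx":0.1,"dy":0.4,"dz":7.7,"twist":0},{"dx":0.1,"dy":0.4,"dz":8.3,"twist":0},{"dx":0.1,"dy":0.4,"dz":8.4,"twist":0},{"dx":0.1,"dy":0.4,"dz":8.4,"twist":0}]'
python3 -m pendant '[{"dx":0,"dy":0,"dz":0,"twist":0},{"dx":0,"dy":0,"dz":0,"twist":0},{"dx":0,"dy":0,"dz":0,"twist":0},{"dx":0,"dy":0,"dz":-1,"twist":0},{"dx":0,"dy":0,"dz":-4,"twist":0},{"dx":0,"dy":0,"dz":-9,"twist":0},{"dx":0,"dy":0,"dz":-15,"twist":0},{"dx":0,"dy":0,"dz":-15,"twist":0}]' 60
python3 - <<'E'
from h import *
top(.045,.08,.061,(.5992,.1917))
to(.4292,.1417,.17,99);to(.5312,-.4288,.19,-60)
E
```

```text
time: 11.38
eef_pos: [0.6006, 0.1922, 0.0289]
tcp_rot: [0.79, 0.613, 0.001, 0.0]
contact_force: [0.4, -0.4, -0.2]
opening: 0.359
finger_force: 39.8
time: 12.38
eef_pos: [0.6042, 0.1928, 0.187]
tcp_rot: [0.79, 0.613, 0.006, 0.004]
contact_force: [0.7, 1.0, 0.8]
opening: 0.6
finger_force: 0.0
px [314. 230.] n 1874 xy [0.6016 0.1928] rect ((0.6014658808708191, 0.1924976408481598), (0.03383857011795044, 0.03051188215613365), 75.42035675048828) z 0.0608
d cm [ -9.21 -15.51   1.16] twist 66.6 (alt -113.4 ) q6 23.0 q1 9 yaw -14.4 t 12.43
d cm [-61.94   8.54  -0.82] twist 45.6 (alt -134.4 ) q6 23.0 q1 9 yaw -14.4 t 12.43
```

```bash
python3 -m pendant '[{"dx":-2,"dy":-3.4,"dz":0,"twist":9},{"dx":-5,"dy":-8.4,"dz":0,"twist":18},{"dx":-8,"dy":-13.5,"dz":0,"twist":27},{"dx":-9.2,"dy":-15.5,"dz":1,"twist":37},{"dx":-9.2,"dy":-15.5,"dz":1,"twist":47},{"dx":-9.2,"dy":-15.5,"dz":1,"twist":57},{"dx":-9.2,"dy":-15.5,"dz":1,"twist":66.6},{"dx":-9.2,"dy":-15.5,"dz":1,"twist":66.6},{"dx":-9.2,"dy":-15.5,"dz":1,"twist":66.6}]' 45
python3 - <<'E'
from h import *
top(.005,.02,.006,(.4292,.1417),'w7.png')
to(.4292,.1417,.004,-81)
E
```

```text
time: 13.55
eef_pos: [0.4265, 0.1414, 0.1676]
tcp_rot: [0.997, 0.08, -0.001, 0.0]
contact_force: [-0.6, 0.1, 0.6]
opening: 0.454
finger_force: 0.0
px [324. 207.] n 2554 xy [0.4313 0.1404] rect ((0.4279637932777405, 0.13999134302139282), (0.12239313870668411, 0.012252354994416237), 8.825675964355469) z 0.0111
d cm [2.700e-01 1.000e-02 1.638e+01] twist 0.1 (alt -179.9 ) q6 86.0 q1 5 yaw -80.9 t 13.6
```

View pics/w7.png

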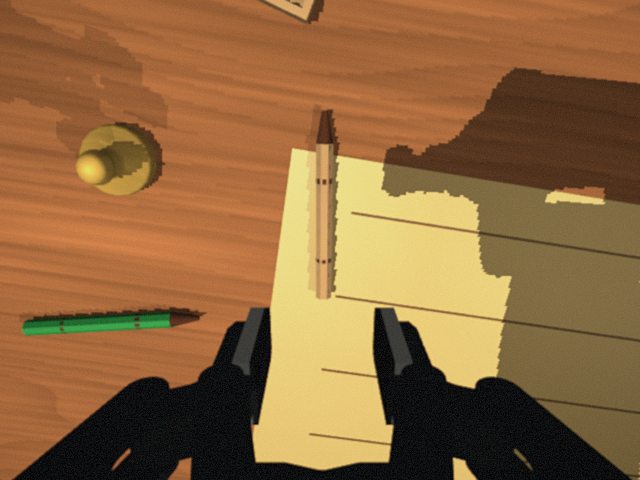

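The light-wood pen is at (324,205), centred between the fingers. The green one at (110,322) is clear. Grasping.

```bash
python3 -m pendant '[{"dx":0.4,"dy":0.1,"dz":4,"twist":0},{"dx":0.4,"dy":0.1,"dz":8,"twist":0},{"dx":0.4,"dy":0.1,"dz":12,"twist":0},{"dx":0.4,"dy":0.1,"dz":14.5,"twist":0},{"dx":0.4,"dy":0.1,"dz":16,"twist":0},{"dx":0.4,"dy":0.1,"dz":16.3,"twist":0},{"dx":0.4,"dy":0.1,"dz":16.3,"twist":0}]'
python3 -m pendant '[{"dx":0,"dy":0,"dz":0,"twist":0},{"dx":0,"dy":0,"dz":0,"twist":0},{"dx":0,"dy":0,"dz":0,"twist":0},{"dx":0,"dy":0,"dz":0,"twist":0},{"dx":0,"dy":0,"dz":0,"twist":0},{"dx":0,"dy":0,"dz":0,"twist":0}]' 5 30
python3 -m pendant '[{"dx":0,"dy":0,"dz":-2,"twist":0},{"dx":0,"dy":0,"dz":-6,"twist":0},{"dx":0,"dy":0,"dz":-11,"twist":0},{"dx":0,"dy":0,"dz":-13,"twist":0},{"dx":0,"dy":0,"dz":-13,"twist":0}]'
python3 - <<'E'
from h import *
c=look('wrist','w8.png')
to(.6104,-.1907,.13,76.1)
E
```

```text
time: 14.48
eef_pos: [0.4319, 0.1412, 0.006]
tcp_rot: [0.997, 0.079, 0.001, -0.0]
contact_force: [-0.1, -0.5, 0.4]
opening: 0.452
finger_force: 0.0
time: 15.22
eef_pos: [0.4321, 0.1412, 0.0064]
tcp_rot: [0.997, 0.079, 0.001, -0.0]
contact_force: [-1.0, 0.5, 6.3]
opening: 0.122
finger_force: 29.7
time: 15.85
eef_pos: [0.4324, 0.1412, 0.137]
tcp_rot: [0.997, 0.079, 0.002, -0.0]
contact_force: [-0.1, 0.0, -1.3]
opening: 0.121
finger_force: 29.3
d cm [12.49 35.58  0.55] twist 22.9 (alt -157.1 ) q6 86.0 q1 5 yaw -81.0 t 15.9
```

View pics/w8.png

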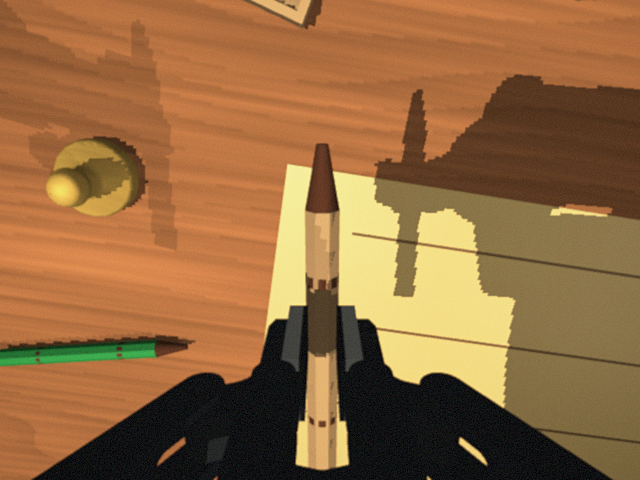

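The pen is held level and centred in the grip (322,310). On to the rest's left lane.

```bash
python3 -m pendant '[{"dx":1,"dy":3,"dz":0,"twist":2},{"dx":2.7,"dy":7.6,"dz":0,"twist":6},{"dx":4.5,"dy":13,"dz":0,"twist":9},{"dx":6.5,"dy":18.5,"dz":0,"twist":12},{"dx":8.4,"dy":24,"dz":0,"twist":16},{"dx":10.2,"dy":29,"dz":0,"twist":20},{"dx":11.8,"dy":33.5,"dz":0,"twist":22.9},{"dx":12.5,"dy":35.6,"dz":0,"twist":22.9},{"dx":12.5,"dy":35.6,"dz":0,"twist":22.9},{"dx":12.5,"dy":35.6,"dz":0,"twist":22.9}]'
python3 - <<'E'
from h import *
c=look('wrist','w9.png')
to(.6104,-.1907,.039,76.1)
E
```

```text
time: 17.15
eef_pos: [0.6093, -0.1896, 0.1334]
tcp_rot: [0.993, -0.121, -0.002, -0.001]
contact_force: [-0.3, -0.2, 0.2]
opening: 0.119
finger_force: 29.3
d cm [0.15 0.11 9.49] twist 0.1 (alt -179.9 ) q6 77.0 q1 -26 yaw -103.8 t 17.2
```

View pics/w9.png

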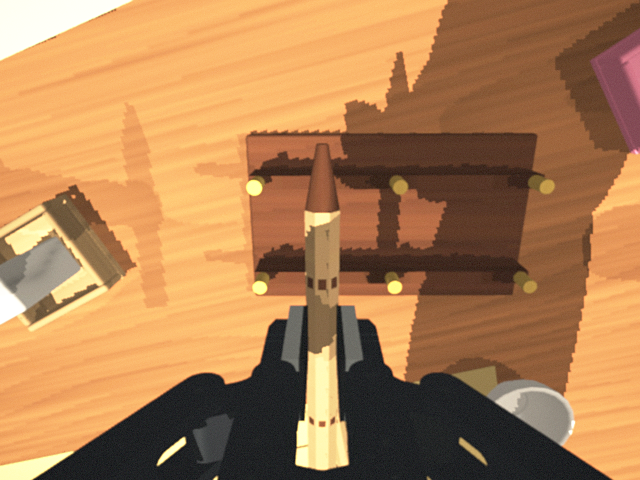

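The pen is at column 322. The left lane's posts are at columns 257 and 398, so it is centred. Lowering it.

```bash
python3 -m pendant '[{"dx":0.1,"dy":0.1,"dz":3,"twist":0},{"dx":0.1,"dy":0.1,"dz":6,"twist":0},{"dx":0.1,"dy":0.1,"dz":8,"twist":0},{"dx":0.1,"dy":0.1,"dz":9,"twist":0},{"dx":0.1,"dy":0.1,"dz":9.4,"twist":0},{"dx":0.1,"dy":0.1,"dz":9.4,"twist":0},{"dx":0.1,"dy":0.1,"dz":9.4,"twist":0}]'
python3 -m pendant '[{"dx":0,"dy":0,"dz":0,"twist":0},{"dx":0,"dy":0,"dz":0,"twist":0},{"dx":0,"dy":0,"dz":0,"twist":0},{"dx":0,"dy":0,"dz":-1,"twist":0},{"dx":0,"dy":0,"dz":-4,"twist":0},{"dx":0,"dy":0,"dz":-9,"twist":0},{"dx":0,"dy":0,"dz":-13,"twist":0},{"dx":0,"dy":0,"dz":-13,"twist":0}]' 32
python3 - <<'E'
from h import *
top(.0365,.0445,.04,(.6104,-.1907),'w10.png')
to(.4353,-.16,.17,85.5)
E
```

```text
time: 18.08
eef_pos: [0.612, -0.1925, 0.0425]
tcp_rot: [0.993, -0.121, 0.001, 0.0]
contact_force: [0.7, 0.2, 0.7]
opening: 0.122
finger_force: 29.4
time: 19.08
eef_pos: [0.614, -0.1933, 0.1776]
tcp_rot: [0.993, -0.121, 0.005, 0.002]
contact_force: [0.5, -0.8, 0.1]
opening: 0.323
finger_force: 0.0
px [321. 227.] n 2640 xy [ 0.6126 -0.1926] rect ((0.6091471910476685, -0.1917402446269989), (0.01219682116061449, 0.12167660892009735), 76.03475189208984) z 0.0429
d cm [-17.98   1.07   0.35] twist -9.4 (alt 170.6 ) q6 77.0 q1 -27 yaw -103.9 t 19.12
```

Pen A lies on the rails: its top is at 43 mm and it is square to the rest. Now pen B.

```bash
python3 -m pendant '[{"dx":-5,"dy":0.3,"dz":0,"twist":-4},{"dx":-10,"dy":0.6,"dz":0,"twist":-9.4},{"dx":-15,"dy":0.9,"dz":0.4,"twist":-9.4},{"dx":-18,"dy":1.1,"dz":0.4,"twist":-9.4},{"dx":-18,"dy":1.1,"dz":0.4,"twist":-9.4},{"dx":-18,"dy":1.1,"dz":0.4,"twist":-9.4},{"dx":-18,"dy":1.1,"dz":0.4,"twist":-9.4}]' 45
python3 - <<'E'
from h import *
top(.005,.02,.006,(.4353,-.16),'w11.png')
to(.437,-.16,.0065,85.5)
E
```

```text
time: 20.0
eef_pos: [0.4347, -0.1599, 0.1673]
tcp_rot: [0.999, -0.039, 0.0, -0.0]
contact_force: [-0.4, -0.5, 0.4]
opening: 0.448
finger_force: 0.0
px [323. 211.] n 2596 xy [ 0.4368 -0.1615] rect ((0.4336507320404053, -0.1610596626996994), (0.011750026606023312, 0.12214769423007965), 85.9107894897461) z 0.0111
d cm [ 0.23 -0.   16.08] twist 0.0 (alt -180.0 ) q6 62.0 q1 -33 yaw -94.5 t 20.05
```

```bash
python3 -m pendant '[{"dx":0.2,"dy":0.1,"dz":4,"twist":0},{"dx":0.2,"dy":0.1,"dz":8,"twist":0},{"dx":0.2,"dy":0.1,"dz":12,"twist":0},{"dx":0.2,"dy":0.1,"dz":14.5,"twist":0},{"dx":0.2,"dy":0.1,"dz":15.8,"twist":0},{"dx":0.2,"dy":0.1,"dz":16.1,"twist":0},{"dx":0.2,"dy":0.1,"dz":16.1,"twist":0}]'
python3 -m pendant '[{"dx":0,"dy":0,"dz":0,"twist":0},{"dx":0,"dy":0,"dz":0,"twist":0},{"dx":0,"dy":0,"dz":0,"twist":0},{"dx":0,"dy":0,"dz":0,"twist":0},{"dx":0,"dy":0,"dz":0,"twist":0},{"dx":0,"dy":0,"dz":0,"twist":0}]' 5 30
python3 -m pendant '[{"dx":0,"dy":0,"dz":-2,"twist":0},{"dx":0,"dy":0,"dz":-6,"twist":0},{"dx":0,"dy":0,"dz":-11,"twist":0},{"dx":0,"dy":0,"dz":-13,"twist":0},{"dx":0,"dy":0,"dz":-13,"twist":0}]'
python3 -c "
from h import *
to(.5912,-.2683,.13,76.1)"
```

```text
time: 20.92
eef_pos: [0.4366, -0.1612, 0.0071]
tcp_rot: [0.999, -0.039, 0.001, 0.0]
contact_force: [0.6, 0.6, -0.3]
opening: 0.447
finger_force: 0.0
time: 21.68
eef_pos: [0.4366, -0.1613, 0.0074]
tcp_rot: [0.999, -0.039, 0.001, 0.0]
contact_force: [-0.7, 0.6, 6.3]
opening: 0.119
finger_force: 29.7
time: 22.3
eef_pos: [0.4368, -0.1614, 0.138]
tcp_rot: [0.999, -0.039, 0.002, 0.001]
contact_force: [0.1, -0.1, -1.5]
opening: 0.12
finger_force: 29.3
d cm [16.23  9.45  0.89] twist 9.4 (alt -170.6 ) q6 62.0 q1 -33 yaw -94.5 t 22.3
```

```bash
python3 -m pendant '[{"dx":3,"dy":1.7,"dz":0,"twist":3},{"dx":8,"dy":4.7,"dz":0,"twist":6},{"dx":13,"dy":7.6,"dz":0,"twist":9.4},{"dx":16.2,"dy":9.4,"dz":0.5,"twist":9.4},{"dx":16.2,"dy":9.4,"dz":0.5,"twist":9.4},{"dx":16.2,"dy":9.4,"dz":0.5,"twist":9.4},{"dx":16.2,"dy":9.4,"dz":0.5,"twist":9.4}]'
python3 - <<'E'
from h import *
c=look('wrist','w12.png')
to(.5912,-.2683,.042,76.1)
E
```

```text
time: 23.18
eef_pos: [0.5889, -0.2662, 0.1306]
tcp_rot: [0.993, -0.121, -0.001, -0.0]
contact_force: [-0.4, -1.0, -0.4]
opening: 0.123
finger_force: 29.3
d cm [0.26 0.14 8.91] twist 0.0 (alt -180.0 ) q6 71.0 q1 -33 yaw -103.9 t 23.23
```

View pics/w12.png

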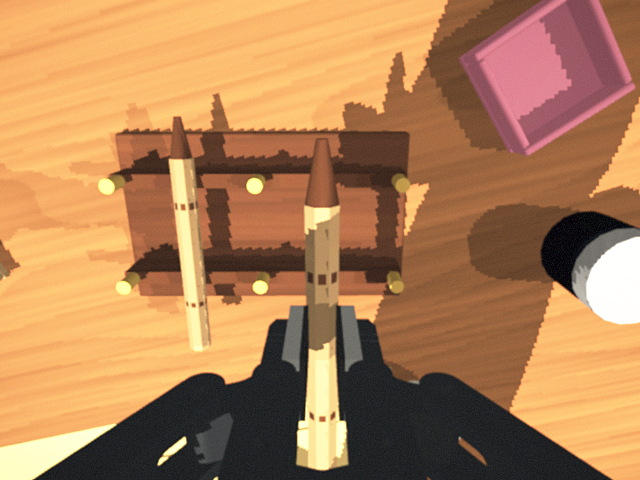

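Pen A lies in the left lane at (190,240). Pen B is at column 322, between the posts at columns 257 and 399. Lowering it.

```bash
python3 -m pendant '[{"dx":0.2,"dy":0.1,"dz":3,"twist":0},{"dx":0.2,"dy":0.1,"dz":6,"twist":0},{"dx":0.2,"dy":0.1,"dz":7.8,"twist":0},{"dx":0.2,"dy":0.1,"dz":8.6,"twist":0},{"dx":0.2,"dy":0.1,"dz":9,"twist":0},{"dx":0.2,"dy":0.1,"dz":9.1,"twist":0},{"dx":0.2,"dy":0.1,"dz":9.1,"twist":0}]'
python3 -m pendant '[{"dx":0,"dy":0,"dz":0,"twist":0},{"dx":0,"dy":0,"dz":0,"twist":0},{"dx":0,"dy":0,"dz":0,"twist":0},{"dx":0,"dy":0,"dz":-1,"twist":0},{"dx":0,"dy":0,"dz":-4,"twist":0},{"dx":0,"dy":0,"dz":-9,"twist":0},{"dx":0,"dy":0,"dz":-14,"twist":0},{"dx":0,"dy":0,"dz":-14,"twist":0}]' 32
python3 - <<'E'
from h import *
top(.0365,.0445,.04,(.5912,-.2683))
to(.5312,-.4288,.165,-39)
E
```

```text
time: 24.1
eef_pos: [0.5922, -0.2689, 0.0412]
tcp_rot: [0.993, -0.121, 0.001, 0.0]
contact_force: [0.4, -0.5, -0.1]
opening: 0.123
finger_force: 29.3
time: 25.1
eef_pos: [0.5947, -0.2705, 0.188]
tcp_rot: [0.993, -0.121, 0.006, 0.003]
contact_force: [-0.2, 0.3, -0.3]
opening: 0.322
finger_force: 0.0
px [319. 223.] n 2411 xy [ 0.5939 -0.2692] rect ((0.590329110622406, -0.2684016823768616), (0.011935457587242126, 0.12088796496391296), 75.83939361572266) z 0.0429
d cm [-2.21 16.95  1.97] twist -64.9 (alt 115.1 ) q6 71.0 q1 -33 yaw -103.9 t 25.15
```

```bash
python3 -m pendant '[{"dx":-0.7,"dy":5,"dz":0,"twist":-9},{"dx":-1.4,"dy":10,"dz":0,"twist":-18},{"dx":-2.1,"dy":15,"dz":1,"twist":-27},{"dx":-2.2,"dy":17,"dz":2,"twist":-36},{"dx":-2.2,"dy":17,"dz":2,"twist":-44},{"dx":-2.2,"dy":17,"dz":2,"twist":-44},{"dx":-2.2,"dy":17,"dz":2,"twist":-44},{"dx":-2.2,"dy":17,"dz":2,"twist":-44}]' 100
python3 - <<'E'
from h import *
top(.045,.07,.056,(.5312,-.4288),'w13.png')
to(.531,-.429,.024,-60)
E
```

```text
time: 26.15
eef_pos: [0.5297, -0.4279, 0.1602]
tcp_rot: [0.966, 0.26, -0.0, -0.0]
contact_force: [-0.1, 0.5, -0.2]
opening: 1.0
finger_force: 0.0
px [330. 235.] n 5896 xy [ 0.5351 -0.431 ] rect ((0.5346764326095581, -0.4312535524368286), (0.05443965643644333, 0.05317195877432823), 30.0793399810791) z 0.0559
d cm [ 0.05  0.16 13.64] twist 0.1 (alt -179.9 ) q6 12.0 q1 -47 yaw -59.9 t 26.2
```

```bash
python3 -m pendant '[{"dx":0.2,"dy":0.4,"dz":3,"twist":0},{"dx":0.2,"dy":0.4,"dz":6,"twist":0},{"dx":0.2,"dy":0.4,"dz":9,"twist":0},{"dx":0.2,"dy":0.4,"dz":12,"twist":0},{"dx":0.2,"dy":0.4,"dz":13.2,"twist":0},{"dx":0.2,"dy":0.4,"dz":13.6,"twist":0},{"dx":0.2,"dy":0.4,"dz":13.6,"twist":0}]'
python3 -m pendant '[{"dx":0,"dy":0,"dz":0,"twist":0},{"dx":0,"dy":0,"dz":0,"twist":0},{"dx":0,"dy":0,"dz":0,"twist":0},{"dx":0,"dy":0,"dz":0,"twist":0},{"dx":0,"dy":0,"dz":0,"twist":0},{"dx":0,"dy":0,"dz":-2,"twist":0},{"dx":0,"dy":0,"dz":-7,"twist":0},{"dx":0,"dy":0,"dz":-13,"twist":0},{"dx":0,"dy":0,"dz":-15,"twist":0},{"dx":0,"dy":0,"dz":-15,"twist":0}]' 45 60
python3 -c "
from h import *
to(.6172,.2582,.15,-14.4);to(.60,-.08,.18,-40)"
```

```text
time: 27.08
eef_pos: [0.5338, -0.4313, 0.0254]
tcp_rot: [0.966, 0.26, 0.0, 0.001]
contact_force: [0.6, -0.8, 1.5]
opening: 0.998
finger_force: 0.0
time: 28.32
eef_pos: [0.5336, -0.4311, 0.1756]
tcp_rot: [0.966, 0.26, 0.001, 0.001]
contact_force: [0.6, -1.0, -3.4]
opening: 0.612
finger_force: 63.5
d cm [ 41.83 -55.42   2.45] twist -45.5 (alt 134.5 ) q6 12.0 q1 -47 yaw -59.9 t 28.32
d cm [ 23.37 -27.03  -0.49] twist -19.9 (alt 160.1 ) q6 12.0 q1 -47 yaw -59.9 t 28.32
```

```bash
python3 -m pendant '[{"dx":1.5,"dy":-2,"dz":0,"twist":-2},{"dx":4,"dy":-5.3,"dz":0,"twist":-5},{"dx":7,"dy":-9.3,"dz":0,"twist":-8},{"dx":10,"dy":-13.3,"dz":0,"twist":-11},{"dx":13,"dy":-17.3,"dz":0,"twist":-14},{"dx":16,"dy":-21.3,"dz":0,"twist":-17},{"dx":19,"dy":-25.2,"dz":0,"twist":-20},{"dx":22,"dy":-29.2,"dz":0,"twist":-23},{"dx":24,"dy":-31.8,"dz":0,"twist":-23},{"dx":24,"dy":-31.8,"dz":0,"twist":-23}]'
python3 -c "
from h import *
to(.6172,.2582,.15,-14.4)"
```

```text
time: 29.58
eef_pos: [0.5788, -0.0315, 0.1707]
tcp_rot: [0.893, 0.449, -0.002, -0.002]
contact_force: [0.0, -0.4, -2.1]
opening: 0.618
finger_force: 63.6
d cm [ 25.56 -14.17   2.1 ] twist -22.2 (alt 157.8 ) q6 23.0 q1 -13 yaw -36.6 t 29.57
```

```bash
python3 -m pendant '[{"dx":2,"dy":-1.1,"dz":0,"twist":-3},{"dx":5.5,"dy":-3,"dz":0,"twist":-6},{"dx":9.5,"dy":-5.3,"dz":0,"twist":-9},{"dx":13.5,"dy":-7.5,"dz":0,"twist":-13},{"dx":17.5,"dy":-9.7,"dz":0,"twist":-17},{"dx":21,"dy":-11.7,"dz":0,"twist":-20},{"dx":24,"dy":-13.3,"dz":0,"twist":-22.2},{"dx":25.6,"dy":-14.2,"dz":1,"twist":-22.2},{"dx":25.6,"dy":-14.2,"dz":2,"twist":-22.2},{"dx":25.6,"dy":-14.2,"dz":2,"twist":-22.2}]'
python3 - <<'E'
from h import *
c=look('wrist','w14.png')
to(.6172,.2582,.031,-14.4)
E
```

```text
time: 30.82
eef_pos: [0.6197, 0.2531, 0.1513]
tcp_rot: [0.792, 0.611, -0.003, -0.001]
contact_force: [-0.4, -0.0, -2.8]
opening: 0.615
finger_force: 63.6
d cm [ 0.43 -0.41 12.16] twist -0.4 (alt 179.6 ) q6 28.0 q1 14 yaw -14.8 t 30.88
```

View pics/w14.png

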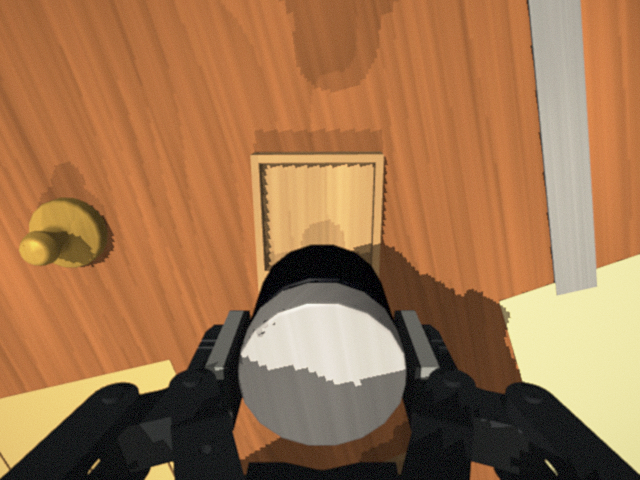

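The large jar is held at (322,360) over the large bay (320,215). I'll lower it part way and recheck.

```bash
python3 -m pendant '[{"dx":0.4,"dy":-0.2,"dz":2,"twist":0},{"dx":0.4,"dy":-0.2,"dz":4,"twist":0},{"dx":0.4,"dy":-0.2,"dz":6,"twist":0},{"dx":0.4,"dy":-0.2,"dz":7,"twist":0},{"dx":0.4,"dy":-0.2,"dz":7,"twist":0},{"dx":0.4,"dy":-0.2,"dz":7,"twist":0}]'
python3 - <<'E'
from h import *
c=look('wrist')
K=c['img']; hsv=cv2.cvtColor(K,cv2.COLOR_RGB2HSV)
cv2.imwrite('pics/w15.png',K[:,:,::-1])
to(.6175,.258,.031,-14.4)
E
```

```text
time: 31.62
eef_pos: [0.621, 0.2593, 0.0852]
tcp_rot: [0.792, 0.611, 0.001, 0.0]
contact_force: [-0.8, 0.7, -1.9]
opening: 0.612
finger_force: 63.6
d cm [-0.23 -0.33  5.45] twist -0.3 (alt 179.7 ) q6 29.0 q1 14 yaw -14.7 t 31.68
```

```bash
python3 -m pendant '[{"dx":-0.2,"dy":-0.3,"dz":1,"twist":0},{"dx":-0.2,"dy":-0.3,"dz":2.5,"twist":0},{"dx":-0.2,"dy":-0.3,"dz":4,"twist":0},{"dx":-0.2,"dy":-0.3,"dz":5,"twist":0},{"dx":-0.2,"dy":-0.3,"dz":5.4,"twist":0},{"dx":-0.2,"dy":-0.3,"dz":5.4,"twist":0},{"dx":-0.2,"dy":-0.3,"dz":5.4,"twist":0}]'
python3 -m pendant '[{"dx":0,"dy":0,"dz":0,"twist":0},{"dx":0,"dy":0,"dz":0,"twist":0},{"dx":0,"dy":0,"dz":0,"twist":0},{"dx":0,"dy":0,"dz":0,"twist":0},{"dx":0,"dy":0,"dz":-1,"twist":0},{"dx":0,"dy":0,"dz":-4,"twist":0},{"dx":0,"dy":0,"dz":-9,"twist":0},{"dx":0,"dy":0,"dz":-15,"twist":0},{"dx":0,"dy":0,"dz":-18,"twist":0},{"dx":0,"dy":0,"dz":-18,"twist":0}]' 90
python3 - <<'E'
from h import *
top(.045,.08,.061,(.617,.258))
to(.617,.258,.2)
c=look('top');P=pts(c);Z=P[...,2];im=c['img']
cv2.imwrite('pics/final.png',cv2.resize(im[120:330,130:550],None,fx=1.9,fy=1.9,interpolation=cv2.INTER_CUBIC)[:,:,::-1])
for n,p,a,b in(('seal',(.629,-.006),.05,.08),('jS',(.6,.192),.05,.075),('jL',(.617,.258),.05,.075),('A',(.61,-.19),.036,.0455),('B',(.591,-.268),.036,.0455),('bowl',(.44,-.298),.02,.05),('weight',(.4415,.2887),.01,.07)):
    m=(Z>a)&(Z<b)&(np.hypot(P[...,0]-p[0],P[...,1]-p[1])<(.035 if n in('seal','jS','jL') else .06))
    print(n,m.sum(),np.median(P[m],0).round(4))
E
```

```text
time: 32.55
eef_pos: [0.617, 0.258, 0.031]
tcp_rot: [0.792, 0.611, -0.0, -0.0]
contact_force: [-3.0, -0.6, 3.8]
opening: 0.615
finger_force: 63.8
time: 33.8
eef_pos: [0.619, 0.2585, 0.2156]
tcp_rot: [0.792, 0.611, 0.004, 0.002]
contact_force: [0.7, 0.4, 0.2]
opening: 0.896
finger_force: 0.0
px [318. 218.] n 4280 xy [0.6179 0.2585] rect ((0.6178200244903564, 0.2581489682197571), (0.054729070514440536, 0.05299694463610649), 75.1436996459961) z 0.0609
d cm [-0.02 -0.05  1.22] twist 0 (alt 0 ) q6 29.0 q1 14 yaw -14.7 t 33.85
seal 185 [ 0.6278 -0.0045  0.0643]
jS 178 [0.5998 0.1912 0.0608]
jL 475 [0.6148 0.2564 0.0607]
A 283 [ 0.6064 -0.19    0.042 ]
B 294 [ 0.5875 -0.2657  0.0424]
bowl 315 [ 0.4433 -0.3039  0.0294]
weight 0 [nan nan nan]
  return _methods._mean(a, axis=axis, dtype=dtype,
  ret = um.true_divide(
```

View pics/final.png

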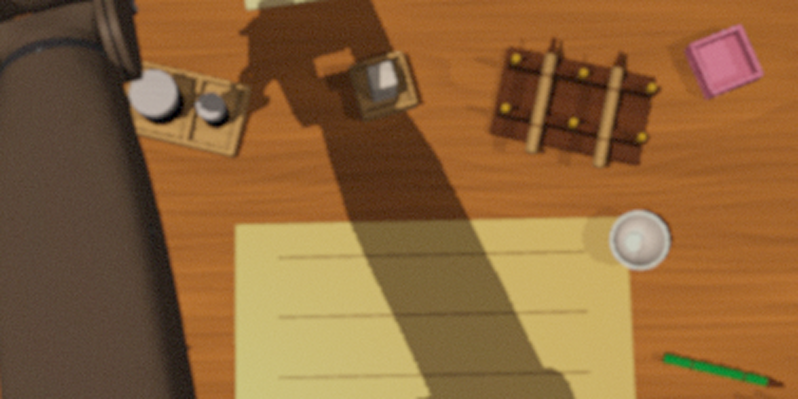

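Both jars stand in their bays (155,95 and 212,107), the seal is in its box (382,80), and the pens lie on both rails either side of the middle posts. The bowl is unmoved. The weight is hidden by the arm here, but the previous wrist view showed it undisturbed. Handing in.

```bash
python3 -c "
from plant import ctrl
print(ctrl.sign_off())"
```

```text
the job is handed in; nothing more can be done
None
```

I handed the job in at about 34 s of robot time: both pens are on the rest, both jars are in their bays and the seal is in its box, with the bowl and paperweight left alone; no verdict came back.

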